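# Eject the liner from a hydrothermal reactor

## Robot

A 6-joint arm with a two-finger parallel gripper is mounted at the origin on the work surface. World frame = base frame: x ahead of the robot, y to its left, z up, the work surface at z = 0. Lengths are in m, angles in rad, forces in N, time in s.
With the tool pointing down it reaches from about 0.3 to 0.775 m from the base axis. Payload 14.6 kg.
Tool frame: the origin (TCP) lies at the very end of the fingers, on their centre line; the grasp point (between the pads) lies 19 mm behind it; z points along the fingers, y is the line along which they close (so a half turn about z gives the same grasp; the last joint's range is limited). The gripper opens to 94 mm and grips with 3 to 60 N. Pads are 16 mm wide; open, the fingers measure 119 mm over their backs; the gripper's body (75 mm by 177 mm) begins 78 mm behind the grasp point.
Start: joints at [-1.381, 0.3, 1.521, -0, 1.321, -0.067], TCP at [0.14, -0.532, 0.205] pointing down, gripper open.
Joint ranges: [-3.03, 3.03], [-0.79, 2.21], [0.23, 2.52], [-1.04, 4.18], [0, 3.07], [-2.55, 2.55]. Speed limits (rad/s): [2.22, 2.22, 2.57, 3.14, 3.14, 3.14].

## Interface

Orientations are given as [roll, pitch, yaw] about the fixed x, y, z axes, in that order (R = Rz(yaw) Ry(pitch) Rx(roll)).
In Python, from station import ctrl gives the robot as it stands.
- The arm moves only by the tool move_arm, never from a script. Its argument "increments" is a list of rows, each a list of 7 numbers: the opening, from 0 (shut) to 1 (fully open), then the shift along the tool's x, y, z in units of 50 mm (1.0 is 50 mm), then the turn, a rotation vector about the tool's x, y, z in rad. In form: [[claw, tx, ty, tz, rx, ry, rz], ...]. A call has 1 to 20 rows; each row shifts and turns the commanded pose from where the row before left it, along the tool's axes as they then stand; what a row does not reach is not made up. A row lasts 1/10 s, in which the tool goes at most 50 mm and 8.59 degrees, less where a joint would pass 70% of its speed; a pose out of reach is approached as far as the arm can. A call is refused whole if a number of a shift passes 1 or a number of a turn 0.15, either way. A call with a gripper value outside its range is refused whole. The fingers move at their own pace and stop on an object; "force" is the grip in N (left out, the last holds). Time passes only in rows, so rows that do not move let the fingers close. It gives the time, the measured TCP pose, the force, the opening and the grip force at its end, in the units of the state.
- ctrl.get_obs(): the state, without advancing time (a new reading comes with each control period).
- ctrl.camera(name): name is "side" or "top" or "wrist"; returns a dict with "color" (384x512x3 uint8, blue, green, red), "K" (3x3 intrinsics, pixels), "distortion" ([k1, k2, p1, p2, k3] as OpenCV has them; the pictures are not rectified), "pose" (4x4, takes a point from camera to world coordinates); the wrist camera has in their place "tool_from_camera" (4x4, takes a point from camera to tool coordinates, whose origin is the TCP and whose axes are the flange's). Camera axes: x right, y down, z forward; pixel columns grow to the right and rows downward; lengths in m; the calibration is good to about 2 mm. A picture is of the moment at which its call begins: read the wrist's pose just before it. There is no depth.
- ctrl.hand_in(): hands the job in; it is judged then, once.
Trained networks look in a picture, given as the dict that the camera call returned (one of the last four; its "shot" number tells which), for a name from the list of things; names that differ only in an ending like _2 or _b are one class to them, and where a whole thing is asked for, a point or a joint stands for the part that bears it (a point fixed in the world has none). Each returns a list of dicts, best first, with "conf" (0 to 1); they miss things now and then, are a little off and sometimes report something else, mostly with a low value. They report only what shows in the picture. A call takes as long as a camera call.
- ctrl.cut_out(name, picture): "mask" (384x512 bool, what is visible of it) and "centre" ([row, column] in pixels, amid what is visible of it).
The state is a dict: "time_s": time; "qpos": joint angles; "joint_vel": joint speeds; "tau": joint torques, N m; "ee_pos": TCP position; "eef_rot": TCP orientation; "force": force on the tool from outside, world axes, zero at the start; "moment": the same for the moment, N m; "grip_width": finger opening in m; "grip_force": force on a finger pad.
Only numpy, scipy, OpenCV 4.12 (cv2) and the standard library are available. Lean on these libraries where they do the work, as an engineer would, in place of code of your own. Each camera call takes 0.05 s, during which the arm holds its last target. There are 200 camera calls.

## Task

The white liner has to come out of the steel reactor jacket clamped in the vise. Put the nose of the orange-handled ejector rod in through the hole in the jacket's base and push the liner right out of the open mouth, so that it drops onto the padded tray; then draw the rod back out and lay it back across its notched rest. Leave the other things on the bench where they are.

Things in the scene. Friction and masses are not known exactly. Their poses are not given: they have to be found in the camera images.
- vise: Blue drill-press vise, fixed, 84 mm wide; its jaws (tops 66 mm above the bench) hold the reactor jacket lying level. Origin on the bench below the bore's axis; x is the push direction, along the bore from the jacket's base to its mouth; z up; the vise's screw and bar stick out to +y (to 166 mm, below 50 mm high). The bore axis is 57 mm above the bench.
- base_hole (a point): Centre of the 20 mm hole in the flat base of the jacket, on the outer face, on the bore axis (57 mm above the bench). Axes as the vise's: x points into the bore. The jacket is a stainless steel cylinder, 62 mm outside, 110 mm long from base to mouth, bore 44 mm, base 12 mm thick.
- mouth (a point): Centre of the jacket's open mouth, 110 mm along +x from base_hole, on the bore axis; axes as the vise's.
- liner: White PTFE liner with its lid on, a closed cylinder 42 mm in diameter and 92 mm long, about 0.2 kg; origin at its middle, x along its axis. At the start it lies in the bore with its lid end 1 to 5 mm inside the mouth; it slides at a light push of 1 to 5 N and cannot be gripped there.
- tray: Stainless tray, loose, 180 (x) x 150 (y) x 22 mm, floor lined with a teal silicone mat 7 mm above the bench; it stands on the bench with its near rim under the jacket's mouth. Origin under its centre.
- rod: Ejector rod, 190 mm long: aluminium shaft 12 mm in diameter and 130 mm long with a nose tapered to 8 mm, and an orange eight-sided handle 60 mm long and 26 mm across flats (flats at the sides, top and bottom). About 0.09 kg. Origin on the axis at the handle's middle (nose 160 mm away along x; shaft begins at 30 mm); x points along the rod to its nose. At the start it lies level in a notch of the rest, axis 38 mm above the bench, with its whole handle overhanging the rest.
- rod_nose (a point): End of the ejector rod's nose, on its axis.
- rod_middle (a point): Point on the ejector rod's axis 90 mm from the handle's middle towards the nose; it lies midway between the two walls of the rest when the rod lies there as at the start.
- rest: White plastic notched rest, fixed: base 110 (x) x 140 (y) mm with a notched wall at each end (x = -50 and +50 mm, 6 mm thick, peaks 45 mm high). Each wall has four 90 degree V notches at y = -45, -15, 15 and 45 mm, 30 mm wide at the top, bottoms 30 mm above the bench. Origin on the bench under its centre; a rod in a notch lies along x.
- glass_rod: Greenish glass stirring rod, 8 mm in diameter, 160 mm long, in another notch of the rest. Origin on its axis's line, 34 mm behind its rear end; x along it. Leave alone.
- cap: The reactor's knurled steel screw cap, 70 mm in diameter, 42 mm high, standing on the bench. Leave alone.
- reactor2: A second, closed steel reactor standing upright, 69 mm in diameter, 136 mm high. Leave alone.
- beaker: Glass beaker, 72 mm in diameter, 95 mm high. Leave alone.
- reagent: Amber glass bottle, 70 mm in diameter, 145 mm high. Leave alone.
- spanner: Steel spanner, 180 mm long, lying on the bench. Leave alone.

How it is judged:
On the way, in this order (a step that is already met when the one before it is completed fails the run):
1. the rod's nose has entered the hole in the jacket's base (x of rod_nose in the frame of base_hole between 0.004 and 0.06 m and y of rod_nose in the frame of base_hole between -0.01 and 0.01 m and z of rod_nose in the frame of base_hole between -0.01 and 0.01 m), for 0.1 s.
2. the rod, through the base hole, has pushed the liner at least halfway out of the mouth (x of rod_nose in the frame of base_hole above 0.055 m and distance between rod_nose and liner below 0.07 m and angle between the x axis of rod and the x axis of vise, either way round below 0.35 rad and x of liner in the frame of mouth above 0 m), for 0.05 s.
At the end, for the whole second after the job is handed in: The liner is wholly out of the jacket, at rest in the tray (middle within its rim and under 38 mm above the bench). The rod lies at rest in a notch of its rest, either way round: rod_middle within 30 mm of midway between the walls, 32 to 46 mm high, within 0.15 rad of the rest's x (x of liner in the frame of mouth above 0.01 m and x of liner in the frame of tray between -0.085 and 0.085 m and y of liner in the frame of tray between -0.07 and 0.07 m and height (world z) of liner below 0.038 m and linear speed of each of liner, rod below 0.03 m/s and x of rod_middle in the frame of rest between -0.03 and 0.03 m and y of rod_middle in the frame of rest between -0.06 and 0.06 m and height (world z) of rod_middle between 0.032 and 0.046 m and angle between the x axis of rod and the x axis of rest, either way round below 0.15 rad); the robot touches nothing.
It fails at once if another thing on the bench was moved more than 40 mm (distance of any of glass_rod, cap, reactor2, beaker, reagent, spanner from where it was at the start of the episode above 0.04 m).
It also fails if it takes over 64 s, if anything falls off the work surface, if the arm or the gripper's body presses on something with over 40 N, if the wrist force passes 120 N, or if a joint passes its speed limit or range.

## Working session

There is one attempt and no reset: what is moved stays moved. The work goes in short steps, Python scripts to look and compute and a tool call to move; the robot and the scene stay as the last step left them, time stands still between calls to the robot, and variables do not carry over. Pictures are saved under pics/ and viewed, at most 10 in all, crops included, and the job is handed in when it is done.

Besides the shell and the picture viewer there is one more tool, called after "Emit:" as name([rows], argument=value, ...), one row to a line, values as JSON. move_arm: Moves the arm, as the interface text tells. Its arguments: {"type":"object","properties":{"increments":{"type":"array","items":{"type":"array","items":{"type":"number"}}},"force":{"type":"number"}},"required":["increments"]}

```bash
ls; mkdir -p pics
cat > h.py <<'E'
import numpy as np, cv2
from station import ctrl
from scipy.spatial.transform import Rotation as R
def ray(p,uv,T=None):
    T=p["pose"] if T is None else T
    n=cv2.undistortPoints(np.array([[uv]],float),np.array(p["K"]),np.array(p["distortion"])).ravel()
    T=np.array(T); return T[:3,3],T[:3,:3]@np.array([n[0],n[1],1.])
def atz(p,uv,z,T=None):
    o,d=ray(p,uv,T); return o+d*(z-o[2])/d[2]
def wT(p,obs):
    T=np.eye(4);T[:3,:3]=R.from_euler('xyz',obs["eef_rot"]).as_matrix();T[:3,3]=obs["ee_pos"]
    return T@np.array(p["tool_from_camera"])
def proj(p,X,T=None):
    T=np.linalg.inv(np.array(p["pose"]) if T is None else T)
    return cv2.projectPoints(np.array(X,float).reshape(-1,1,3),cv2.Rodrigues(T[:3,:3])[0],T[:3,3],np.array(p["K"]),np.array(p["distortion"]))[0].reshape(-1,2)
E
python3 - <<'E'
from h import *
o=ctrl.get_obs();print(o)
for n in("top","side"):
    p=ctrl.camera(n);cv2.imwrite(f"pics/{n}0.png",cv2.resize(p["color"],(800,600)))
    print(n,np.round(p["pose"],3).tolist())
    for t in("vise","liner","tray","rod","rest","glass_rod","reactor2","cap","beaker","reagent","spanner"):
        for c in ctrl.cut_out(t,p)[:1]:
            m=c["mask"].astype(np.uint8);r=cv2.minAreaRect(cv2.findNonZero(m));print(t,round(c["conf"],2),np.round(c["centre"]),[np.round(x) for x in r], "z0",np.round(atz(p,c["centre"][::-1],0.03),3))
E
```

```text
pics
{'time_s': 0.0, 'qpos': array([-1.38059548e+00,  3.00496643e-01,  1.52158907e+00, -1.52621099e-05,
        1.32073462e+00, -6.65826047e-02]), 'joint_vel': array([-0.00101794, -0.00054393,  0.00105038,  0.00053935,  0.00154076,
       -0.00050724]), 'tau': array([-1.39397522e-03, -5.31803656e+01, -3.52737594e+01,  7.07567786e-02,
        2.43562093e-02, -1.02509939e-04]), 'ee_pos': array([ 0.13963407, -0.53169369,  0.20486895]), 'eef_rot': array([-3.14036671e+00, -6.69318555e-05,  2.56787194e-01]), 'force': array([ 0.33125529,  0.57703525, -0.84352884]), 'moment': array([ 0.00619004,  0.00339251, -0.01034126]), 'grip_force': 0.0, 'grip_width': 0.09426697697379449}
top [[0.022, -0.996, 0.091, 0.464], [-1.0, -0.022, 0.001, 0.029], [0.001, -0.091, -0.996, 1.3], [0.0, 0.0, 0.0, 1.0]]
vise 0.61 [181. 116.] [array([117., 184.]), array([24., 30.]), np.float64(90.0)] z0 [0.606 0.461 0.03 ]
liner 0.71 [182. 118.] [array([117., 184.]), array([31., 23.]), np.float64(27.0)] z0 [0.602 0.454 0.03 ]
tray 0.57 [206. 183.] [array([182., 205.]), array([49., 60.]), np.float64(87.0)] z0 [0.532 0.251
[... 1125 characters left out ...]
.]), array([65., 59.]), np.float64(3.0)] z0 [0.528 0.28  0.03 ]
rod 0.48 [146. 285.] [array([275., 147.]), array([ 8., 52.]), np.float64(86.0)] z0 [ 0.472 -0.311  0.03 ]
rest 0.31 [328. 234.] [array([230., 330.]), array([39., 36.]), np.float64(90.0)] z0 [0.511 0.465 0.03 ]
reactor2 0.76 [206. 177.] [array([176., 204.]), array([49., 27.]), np.float64(90.0)] z0 [0.746 0.09  0.03 ]
cap 0.75 [331. 233.] [array([230., 330.]), array([38., 35.]), np.float64(90.0)] z0 [0.513 0.472 0.03 ]
reagent 0.8 [307. 197.] [array([196., 305.]), array([64., 35.]), np.float64(90.0)] z0 [0.599 0.426 0.03 ]
spanner 0.72 [178. 292.] [array([293., 180.]), array([10., 32.]), np.float64(25.0)] z0 [ 0.435 -0.108  0.03 ]
```

View pics/top0.png

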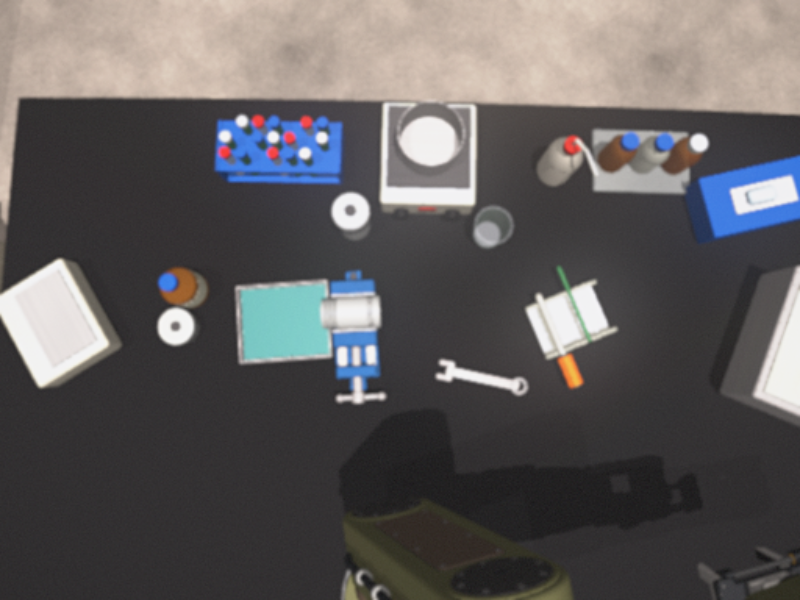

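View pics/side0.png

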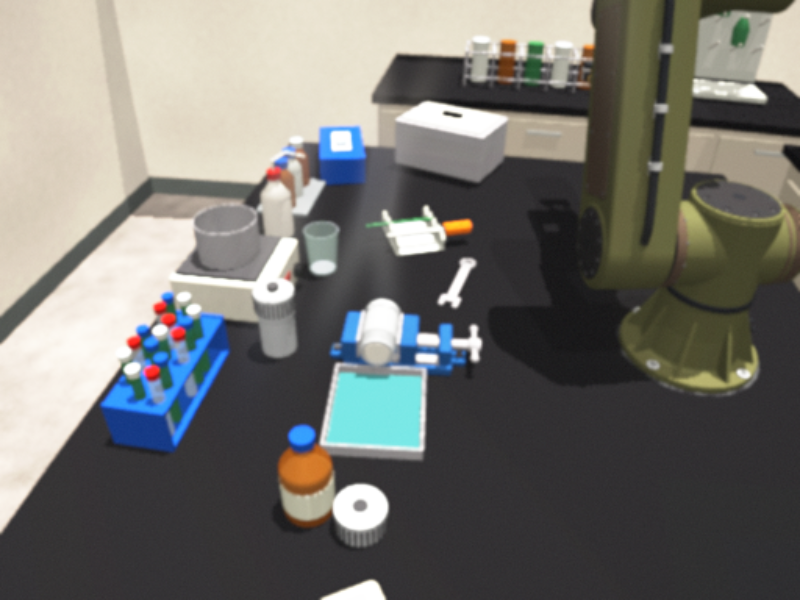

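The top view (800×600) shows the rod's handle end at (570,371) and its nose at (540,297). The glass rod lies one notch to its right. The jacket runs from its base at (380,310) to its mouth at (325,313), and the tray is to its left, so the push is towards world +y.

Run:
```python
from h import *
p=ctrl.camera("top");s=.64
m=ctrl.cut_out("rod",p)[0]["mask"]
ys,xs=np.nonzero(m);W=np.array([atz(p,(x,y),.038)[:2] for x,y in zip(xs,ys)])
c=W.mean(0);d=np.linalg.svd(W-c)[2][0];d*=np.sign(d[0]);t=(W-c)@d
print("rod yaw",np.arctan2(d[1],d[0]),"ends",c+d*t.min(),c+d*t.max(),"handle mid",c+d*(t.min()+.03))
hsv=cv2.cvtColor(p["color"],cv2.COLOR_BGR2HSV);o=cv2.inRange(hsv,(5,150,100),(20,255,255));o[:, :340]=0;o[:215]=0;o[:,400:]=0
r=cv2.minAreaRect(cv2.findNonZero(o));print(r,atz(p,r[0],.04))
for u in((380,310),(325,313)):print(atz(p,(u[0]*s,u[1]*s),.075))
b=cv2.inRange(hsv,(100,120,80),(125,255,255));b[:,:205]=0;b[:,250:]=0;b[:170]=0;b[270:]=0
r=cv2.minAreaRect(cv2.findNonZero(b));print("vise blue",r)
p=ctrl.camera("wrist");print(np.round(p["tool_from_camera"],3))
```

```text
rod yaw 0.42711260308296006 ends [ 0.4231143  -0.31684532] [ 0.59523698 -0.23850697] handle mid [ 0.45041927 -0.30441799]
((364.56036376953125, 236.97410583496094), (20.6151123046875, 9.979290962219238), 66.80140686035156) [ 0.45046025 -0.30358741  0.04      ]
[0.55665847 0.06486102 0.075     ]
[0.54866083 0.16854215 0.075     ]
vise blue ((226.7879638671875, 211.2938690185547), (76.23329162597656, 28.720882415771484), 86.00909423828125)
[[ 0.    -0.963 -0.269  0.078]
 [ 1.     0.     0.001 -0.   ]
 [-0.    -0.269  0.963 -0.18 ]
 [ 0.     0.     0.     1.   ]]
```

Emit:
move_arm([
  [1,0.51,-0.2,0,0,0,0],
  [1,0.51,-0.2,0,0,0,0],
  [1,0.51,-0.2,0,0,0,0],
  [1,0.51,-0.2,0,0,0,0],
  [1,0.51,-0.2,0,0,0,0],
  [1,0.51,-0.2,0,0,0,0],
  [1,0.51,-0.2,0,0,0,0],
  [1,0.51,-0.2,0,0,0,0],
  [1,0.51,-0.2,0,0,0,0],
  [1,0.51,-0.2,0,0,0,0],
  [1,0.51,-0.2,0,0,0,0],
  [1,0.51,-0.2,0,0,0,0],
  [1,0.51,-0.2,0,0,0,0],
  [1,0.51,-0.2,0,0,0,0],
  [1,0,0,0,0,0,-0.08],
  [1,0,0,0,0,0,-0.085],
  [1,0,0,0,0,0,0],
  [1,0,0,0,0,0,0],
], force=50)

```text
time_s: 3.15
ee_pos: [0.4494, -0.3059, 0.2055]
eef_rot: [-3.142, -0.0, 0.419]
force: [-0.4, -0.5, 0.5]
grip_width: 0.0939
grip_force: 0.0
```

```bash
cat > rod.py <<'E'
from h import *
def rodpose(z=.038,save=None):
    ob=ctrl.get_obs();p=ctrl.camera("wrist");T=wT(p,ob)
    if save: cv2.imwrite(save,cv2.resize(p["color"],(800,600)))
    hsv=cv2.cvtColor(p["color"],cv2.COLOR_BGR2HSV);o=cv2.inRange(hsv,(5,150,80),(20,255,255))
    n,l,st,_=cv2.connectedComponentsWithStats(o);o=(l==1+np.argmax(st[1:,4])).astype(np.uint8)
    r=cv2.minAreaRect(cv2.findNonZero(o));b=cv2.boxPoints(r)
    W=np.array([atz(p,x,z,T)[:2] for x in b]);print("box",r,"\n",W, "ctr",atz(p,r[0],z,T))
    for c in ctrl.cut_out("rod",p)[:1]:
        ys,xs=np.nonzero(c["mask"]);W=np.array([atz(p,(x,y),z,T)[:2] for x,y in zip(xs,ys)])
        q=W.mean(0);d=np.linalg.svd(W-q)[2][0];d*=np.sign(d[0]);t=(W-q)@d
        print("rod",c["conf"],"yaw",np.arctan2(d[1],d[0]),"ends",q+d*t.min(),q+d*t.max())
    print("tcp",ob["ee_pos"],ob["eef_rot"],ob["time_s"])
    return p,T
if __name__=="__main__":
    import sys; rodpose(.038,sys.argv[1])
E
python3 rod.py pics/w1.png
```

```text
box ((370.0328369140625, 369.67584228515625), (18.408227920532227, 282.337890625), 88.87670135498047) 
 [[ 0.17477804 -0.38671052]
 [ 0.35063672 -0.7675658 ]
 [ 0.32235293 -0.7906646 ]
 [ 0.14273872 -0.40062768]] ctr [ 0.24831608 -0.58367171  0.038     ]
rod 0.74 yaw 0.4033681747132891 ends [ 0.41776115 -0.31658234] [ 0.59893008 -0.23926503]
tcp [ 0.44936867 -0.30592285  0.20545813] [-3.14159105e+00 -6.77766383e-06  4.19173025e-01] 3.15
```

View pics/w1.png

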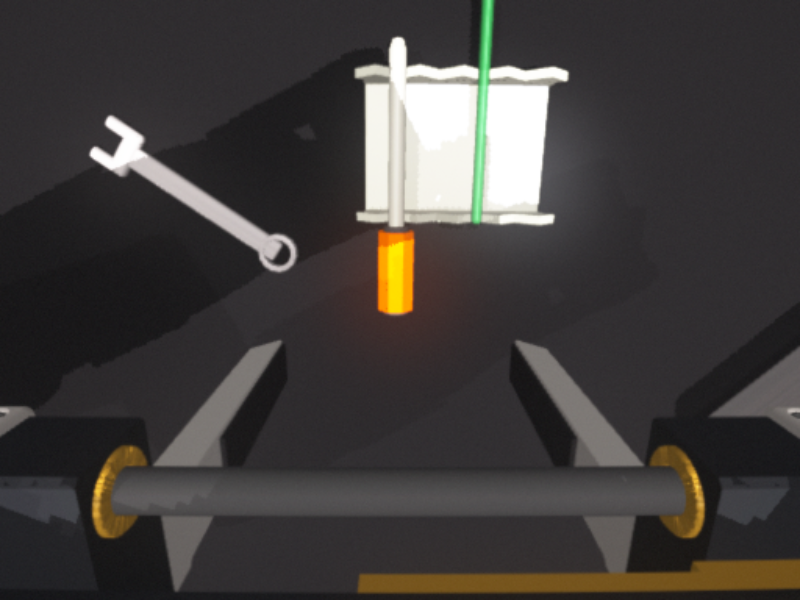

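The rod lies vertical in the wrist view. Its handle spans rows 231–312 at column 396 and its nose is at (398,40). The glass rod is at column 480.

Run:
```python
from h import *
ob=ctrl.get_obs();p=ctrl.camera("wrist");T=wT(p,ob)
P=[atz(p,(u*.64,v*.64),z,T) for u,v,z in((398,40,.038),(397,229,.047),(395,312,.025),(396,270,.045))]
for q in P:print(np.round(q,4))
d=P[0]-P[3];print(np.arctan2(d[1],d[0]),np.linalg.norm((P[1]-P[2])[:2]))
y=np.arctan2(d[1],d[0]);h=P[0][:2]-.16*np.array([np.cos(y),np.sin(y)]);print("mid",h)
a=ob["eef_rot"][2];e=h-ob["ee_pos"][:2];print("tool dx,dy",e@[np.cos(a),np.sin(a)],e@[np.sin(a),-np.cos(a)])
```

```text
[ 0.5975 -0.24    0.038 ]
[ 0.4811 -0.2912  0.047 ]
[ 0.416  -0.3184  0.025 ]
[ 0.4524 -0.3032  0.045 ]
0.4105770571170607 0.0705739022832292
mid [ 0.45077018 -0.30385582]
tool dx,dy 0.0021888194765046524 -0.001381579950704128
```

Emit:
move_arm([
  [0.7,0.04,-0.03,0.4,0,0,0.009],
  [0.7,0,0,0.5,0,0,0],
  [0.7,0,0,0.5,0,0,0],
  [0.7,0,0,0.5,0,0,0],
  [0.7,0,0,0.5,0,0,0],
  [0.7,0,0,0.5,0,0,0],
  [0.7,0,0,0.4,0,0,0],
  [0.7,0,0,0.3,0,0,0],
  [0.7,0,0,0.12,0,0,0],
  [0.7,0,0,0,0,0,0],
  [0,0,0,0,0,0,0],
  [0,0,0,0,0,0,0],
  [0,0,0,0,0,0,0],
  [0,0,0,0,0,0,0],
  [0,0,0,0,0,0,0],
  [0,0,0,0,0,0,0],
  [0,0,0,0,0,0,0],
  [0,0,0,0,0,0,0],
  [0,0,0,0,0,0,0],
], force=55)

```text
time_s: 5.2
ee_pos: [0.4506, -0.3036, 0.0194]
eef_rot: [-3.141, 0.0, 0.413]
force: [0.5, 2.1, 1.3]
grip_width: 0.0255
grip_force: 55.0
```

Emit:
move_arm([
  [0,0,0,-0.2,0,0,0],
  [0,0,0,-0.4,0,0,0],
  [0,0,0,-0.8,0,0,0],
  [0,0,0,-0.8,0,0,0],
  [0,0,0,-0.8,0,0,0],
  [0,0,0,-0.8,0,0,0],
  [0,0,0,-0.8,0,0,0],
  [0,0.4,-0.46,0,0,0,0],
  [0,0.4,-0.46,0,0,0,0],
  [0,0.4,-0.46,0,0,0,0],
  [0,0.4,-0.46,0,0,0,0],
  [0,0.4,-0.46,0,0,0,0],
  [0,0.4,-0.46,0,0,0,0],
  [0,0.4,-0.46,0,0,0,0],
  [0,0.4,-0.46,0,0,0,0],
  [0,0.4,-0.46,0,0,0,0],
  [0,0.4,-0.46,0,0,0,0],
  [0,0.4,-0.46,0,0,0,0],
  [0,0.4,-0.46,0,0,0,0],
])

```text
time_s: 7.1
ee_pos: [0.5598, 0.0466, 0.2501]
eef_rot: [3.141, -0.0, 0.413]
force: [0.4, -0.2, -1.8]
grip_width: 0.0254
grip_force: 55.0
```

Emit:
move_arm([
  [0,0,0,0,0,0,-0.137],
  [0,0,0,0,0,0,-0.137],
  [0,0,0,0,0,0,-0.137],
  [0,0,0,0,0,0,-0.137],
  [0,0,0,0,0,0,-0.137],
  [0,0,0,0,0,0,-0.137],
  [0,0,0,0,0,0,-0.137],
  [0,0,0,0,0,0,-0.137],
  [0,0,0,0,0,0,-0.137],
  [0,0,0,0,0,0,0],
  [0,0,0,0,0,0,0],
  [0,0,0,0,0,0,0],
])

```text
time_s: 8.3
ee_pos: [0.5597, 0.0453, 0.2497]
eef_rot: [3.141, 0.0, 1.643]
force: [0.2, 0.7, -1.3]
grip_width: 0.0254
grip_force: 55.0
```

Run:
```python
from h import *
ob=ctrl.get_obs();p=ctrl.camera("wrist");cv2.imwrite("pics/w2.png",cv2.resize(p["color"],(800,600)));print(ob["ee_pos"],ob["eef_rot"])
cv2.imwrite("pics/w2raw.png",p["color"])
```

```text
[0.55972297 0.04534564 0.24966956] [3.14142599e+00 7.58981604e-05 1.64251800e+00]
```

View pics/w2.png

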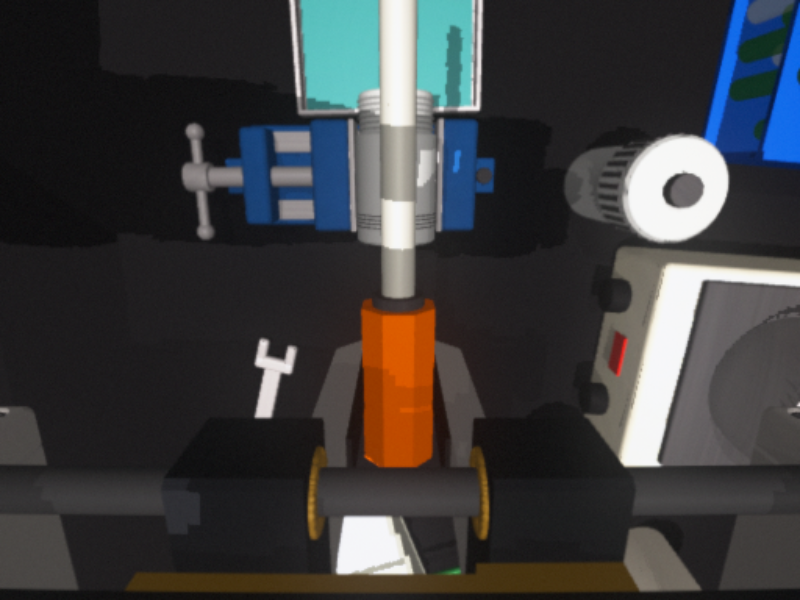

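The jacket shows with its base edge at row 243 and its sides at columns 358 and 437. The jaw-top corners are at about (314,230), (473,229), (314,121) and (476,121). The rod is centred at column 398, so it is nearly in line with the bore.

Run:
```python
from h import *
ob=ctrl.get_obs();p=ctrl.camera("wrist");T=wT(p,ob)
f=lambda u,v,z:atz(p,(u*.64,v*.64),z,T)
Tt=np.eye(4);Tt[:3,:3]=R.from_euler('xyz',ob["eef_rot"]).as_matrix();Tt[:3,3]=ob["ee_pos"];I=np.linalg.inv(Tt)
for n,u,v,z in [("jawBL",314,230,.066),("jawBR",473,229,.066),("jawTL",314,121,.066),("jawTR",476,121,.066),("inBL",353,225,.066),("inBR",437,225,.066),("inTL",353,125,.066),("inTR",441,125,.066),("sideL b",358,230,.07),("sideR b",437,230,.07),("sideL m",358,100,.07),("sideR m",433.5,100,.07),("baseTop",398,244,.085),("mouthTop",397,91,.088),
 ("rodF",398,260,.2687),("rodN",398,10,.2687),("rodTrayL",297,108,.022),("tR",480,106,.022),("hR",398,466,.2687-.01),("hF",398,300,.2687+.01)]:
    q=f(u,v,z);print(n,np.round(q,4),"tool",np.round((I@np.r_[q,1])[:3],4))
# silhouette cols at several rows of metal band
```

```text
jawBL [0.4919 0.0716 0.066 ] tool [ 0.0311 -0.0658  0.1836]
jawBR [0.6165 0.0815 0.066 ] tool [0.0319 0.0592 0.1836]
jawTL [0.4898 0.1524 0.066 ] tool [ 0.1118 -0.062   0.1836]
jawTR [0.6095 0.1611 0.066 ] tool [0.1119 0.058  0.1836]
inBL [0.5223 0.0777 0.066 ] tool [ 0.035  -0.035   0.1836]
inBR [0.588  0.0825 0.066 ] tool [0.035  0.0308 0.1836]
inTL [0.5188 0.1516 0.066 ] tool [ 0.109  -0.0331  0.1836]
inTR [0.5839 0.1564 0.066 ] tool [0.109  0.0321 0.1836]
sideL b [0.5267 0.0747 0.07  ] tool [ 0.0316 -0.0308  0.1796]
sideR b [0.588  0.0791 0.07  ] tool [0.0316 0.0306 0.1796]
sideL m [0.522  0.1687 0.07  ] tool [ 0.1258 -0.0287  0.1796]
sideR m [0.5765 0.1727 0.07  ] tool [0.1258 0.0259 0.1796]
baseTop [0.5583 0.0684 0.085 ] tool [0.0231 0.0003 0.1646]
mouthTop [0.5499 0.1741 0.088 ] tool [ 0.1291 -0.0005  0.1616]
rodF [0.5564 0.0923 0.2687] tool [ 0.0471  0.0001 -0.0191]
rodN [0.5507 0.1708 0.2687] tool [ 0.1258  0.     -0.0191]
rodTrayL [0.4678 0.165  0.022 ] tool [ 0.126  -0.083   0.2276]
tR [0.6182 0.1775 0.022 ] tool [0.1275 0.0678 0.2276]
hR [0.5631 0.0009 0.2587] tool [-0.0446  0.0001 -0.0091]
hF [0.5572 0.0805 0.2787] tool [ 0.0352  0.0001 -0.0291]
```

Emit:
move_arm([
  [0,-0.48,-0.02,0,0,0,0],
  [0,-0.48,0,0,0,0,0],
  [0,-0.48,0,0,0,0,0],
  [0,-0.48,0,0,0,0,0],
  [0,-0.48,0,0,0,0,0],
  [0,-0.5,0,0,0,0,0],
  [0,-0.5,0,0,0,0,0],
  [0,0,0,0.5,0,0,0],
  [0,0,0,0.5,0,0,0],
  [0,0,0,0.5,0,0,0],
  [0,0,0,0.5,0,0,0],
  [0,0,0,0.5,0,0,0],
  [0,0,0,0.5,0,0,0],
  [0,0,0,0.5,0,0,0],
  [0,0,0,0.4,0,0,0],
  [0,0,0,0.34,0,0,0],
  [0,0,0,0,0,0,0],
  [0,0,0,0,0,0,0],
])

```text
time_s: 10.2
ee_pos: [0.5717, -0.1242, 0.0379]
eef_rot: [3.142, 0.0, 1.645]
force: [0.8, 0.1, -0.4]
grip_width: 0.0255
grip_force: 55.0
```

Run:
```python
from h import *
ob=ctrl.get_obs();print(ob["ee_pos"],ob["eef_rot"])
Tt=np.eye(4);Tt[:3,:3]=R.from_euler('xyz',ob["eef_rot"]).as_matrix();Tt[:3,3]=ob["ee_pos"]
X=[(Tt@np.r_[x,0,-.019,1])[:3] for x in(0,.03,.16,.19)]
p=ctrl.camera("wrist");T=wT(p,ob)
print("wrist",proj(p,X,T).tolist());a=cv2.resize(p["color"],(800,600))
q=ctrl.camera("top");u=proj(q,X);print("top",u.tolist());c=u[2].astype(int);b=cv2.resize(q["color"][c[1]-50:c[1]+50,c[0]-66:c[0]+67],(400,300),interpolation=2);print(c)
s=ctrl.camera("side");u=proj(s,X);print("side",u.tolist());c=u[2].astype(int);d=cv2.resize(s["color"][c[1]-50:c[1]+50,c[0]-66:c[0]+67],(400,300),interpolation=2);print(c)
cv2.imwrite("pics/w3.png",np.vstack([np.hstack([b,d]),np.hstack([cv2.resize(a,(400,300)),np.zeros_like(b)])]))
```

```text
[ 0.57167289 -0.12423134  0.03792295] [3.14152719e+00 1.80514447e-05 1.64510835e+00]
wrist [[254.53237995532845, 244.13446032776017], [254.55177544697844, 195.92569264419595], [254.66058581138824, -76.85605122498043], [254.69241291636152, -157.48927415741264]]
top [[306.5669729025915, 195.25599471727983], [296.59089328513727, 195.77655035670543], [253.2580355898379, 198.03299784840124], [243.24592432734622, 198.55327507827442]]
[253 198]
side [[249.63985566819426, 164.43167734959397], [248.8517894182405, 169.4718437559273], [245.04901876907027, 193.79365596757202], [244.0703169042747, 200.05345509367007]]
[245 193]
```

View pics/w3.png

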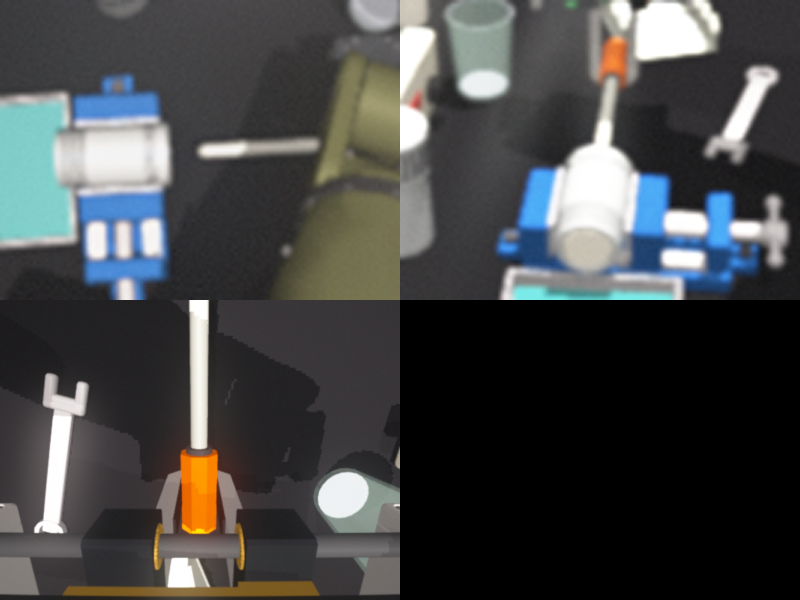

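The nose is in line with the hole, about 28 crop px short of the base. The side view shows the rod level. I'll refine the lateral offset from the close-up I saved earlier.

Run:
```python
from h import *
p=ctrl.camera("wrist");im=cv2.cvtColor(cv2.imread("pics/w2raw.png"),cv2.COLOR_BGR2GRAY).astype(int)
for r in (61,64,67,148,150,152,154): print(r,im[r,222:242].tolist(),im[r,268:288].tolist())
ob=dict(ee_pos=[.55972,.04535,.24967],eef_rot=[3.14143,0,1.64252]);T=wT(p,ob)
for dy in(0,-.003):
  # predicted silhouettes of a cylinder on tool axis offset dy
  Tt=np.eye(4);Tt[:3,:3]=R.from_euler('xyz',ob["eef_rot"]).as_matrix();Tt[:3,3]=ob["ee_pos"]
  for x in(.03,.127):
    th=np.linspace(0,2*np.pi,181);u=proj(p,[(Tt@np.r_[x,dy+.031*np.cos(t),.19267+.031*np.sin(t),1])[:3] for t in th],T);print(dy,x,u[:,0].min(),u[:,0].max(),u[:,1].min(),u[:,1].max())
```

```text
61 [171, 174, 171, 171, 171, 171, 171, 151, 150, 164, 176, 185, 190, 198, 200, 196, 200, 196, 196, 200] [189, 185, 187, 183, 174, 172, 158, 141, 120, 112, 111, 111, 112, 128, 168, 171, 171, 160, 111, 102]
64 [173, 172, 173, 173, 173, 171, 147, 127, 125, 140, 154, 171, 184, 196, 204, 209, 220, 221, 223, 226] [201, 197, 193, 177, 166, 154, 137, 118, 107, 101, 102, 106, 121, 167, 171, 173, 172, 162, 114, 103]
67 [169, 171, 170, 172, 174, 171, 160, 141, 133, 138, 144, 154, 165, 174, 184, 190, 202, 206, 209, 217] [188, 179, 172, 163, 153, 140, 129, 118, 109, 103, 107, 104, 118, 164, 169, 168, 157, 140, 108, 112]
148 [33, 31, 42, 73, 78, 76, 48, 86, 100, 109, 117, 120, 127, 130, 133, 133, 140, 141, 143, 146] [148, 144, 142, 138, 137, 129, 119, 114, 107, 95, 51, 61, 68, 70, 47, 34, 34, 34, 33, 33]
150 [26, 27, 29, 31, 30, 32, 40, 87, 99, 109, 116, 120, 125, 127, 133, 137, 141, 142, 146, 147] [146, 144, 141, 139, 135, 129, 117, 112, 106, 96, 49, 33, 33, 30, 31, 31, 32, 29, 29, 30]
152 [28, 30, 30, 30, 30, 29, 39, 83, 100, 108, 117, 121, 124, 128, 134, 136, 140, 141, 145, 146] [147, 144, 140, 137, 133, 129, 116, 111, 106, 91, 46, 32, 30, 33, 30, 32, 30, 29, 31, 30]
154 [30, 30, 30, 30, 36, 38, 43, 45, 62, 86, 98, 111, 117, 127, 131, 134, 137, 140, 142, 147] [145, 143, 137, 134, 127, 116, 105, 92, 65, 42, 33, 32, 32, 32, 30, 32, 32, 30, 31, 31]
0 0.03 229.77468298471936 279.1987396693218 144.1428820827018 150.63305556217466
0 0.127 227.99979979507978 281.0277976529261 60.41005964531175 67.80821751809668
-0.003 0.03 227.37724119585127 276.80206230981264 144.14223283423797 150.6323102708641
-0.003 0.127 225.42175927668978 278.4564594577336 60.40914742904343 67.80743188952732
```

Emit:
move_arm([
  [0,0,-0.045,0,0,0,0.01],
  [0,0.1,0,0,0,0,0],
  [0,0.1,0,0,0,0,0],
  [0,0.1,0,0,0,0,0],
  [0,0.1,0,0,0,0,0],
  [0,0.1,0,0,0,0,0],
  [0,0.1,0,0,0,0,0],
  [0,0.1,0,0,0,0,0],
  [0,0.1,0,0,0,0,0],
  [0,0.04,0,0,0,0,0],
  [0,0,0,0,0,0,0],
  [0,0,0,0,0,0,0],
])

```text
time_s: 11.6
ee_pos: [0.5666, -0.0825, 0.0375]
eef_rot: [3.142, 0.0, 1.636]
force: [-0.3, 0.9, -0.9]
grip_width: 0.0255
grip_force: 55.0
```

Run:
```python
from h import *
q=ctrl.camera("top");b=cv2.resize(q["color"][150:250,180:313],(532,400),interpolation=2)
ob=ctrl.get_obs();print(ob["force"],ob["moment"])
cv2.imwrite("pics/w4.png",b)
```

```text
[ 0.52351427  0.44019335 -0.98708713] [-0.10848857 -0.05070508  0.00615553]
```

View pics/w4.png

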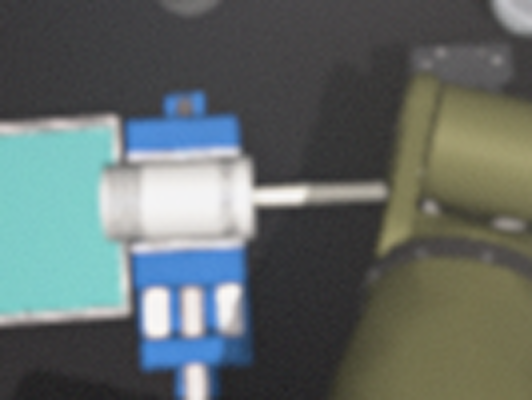

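The rod has gone into the base at about (252,196) without force. Pushing now.

Emit:
move_arm([
  [0,0.1,0,0,0,0,0],
  [0,0.1,0,0,0,0,0],
  [0,0.1,0,0,0,0,0],
  [0,0.1,0,0,0,0,0],
  [0,0.1,0,0,0,0,0],
  [0,0.1,0,0,0,0,0],
  [0,0.1,0,0,0,0,0],
])

```text
time_s: 12.35
ee_pos: [0.5642, -0.0471, 0.0374]
eef_rot: [-3.142, 0.0, 1.636]
force: [-0.1, -2.2, -1.6]
grip_width: 0.0257
grip_force: 55.0
```

Emit:
move_arm([
  [0,0.1,0,0,0,0,0],
  [0,0.1,0,0,0,0,0],
  [0,0.1,0,0,0,0,0],
  [0,0.1,0,0,0,0,0],
  [0,0.1,0,0,0,0,0],
  [0,0.1,0,0,0,0,0],
  [0,0.1,0,0,0,0,0],
  [0,0.1,0,0,0,0,0],
  [0,0.1,0,0,0,0,0],
  [0,0.1,0,0,0,0,0],
  [0,0.1,0,0,0,0,0],
  [0,0.1,0,0,0,0,0],
  [0,0.1,0,0,0,0,0],
  [0,0,0,0,0,0,0],
  [0,0,0,0,0,0,0],
])

```text
time_s: 13.85
ee_pos: [0.5599, 0.0177, 0.0373]
eef_rot: [-3.141, -0.0, 1.636]
force: [-0.4, 0.2, -0.2]
grip_width: 0.0254
grip_force: 55.0
```

Run:
```python
from h import *
q=ctrl.camera("top");b=cv2.resize(q["color"][150:250,150:283],(400,300),interpolation=2)
s=ctrl.camera("side");d=cv2.resize(s["color"][180:330,150:350],(400,300),interpolation=2)
ob=ctrl.get_obs();print(ob["force"],ob["moment"],ob["ee_pos"])
cv2.imwrite("pics/w5.png",np.hstack([b,d]))
```

```text
[ 0.00313844 -0.38025148 -1.54894553] [-0.08420374 -0.07491185  0.03940334] [0.55995964 0.01734843 0.03735429]
```

View pics/w5.png

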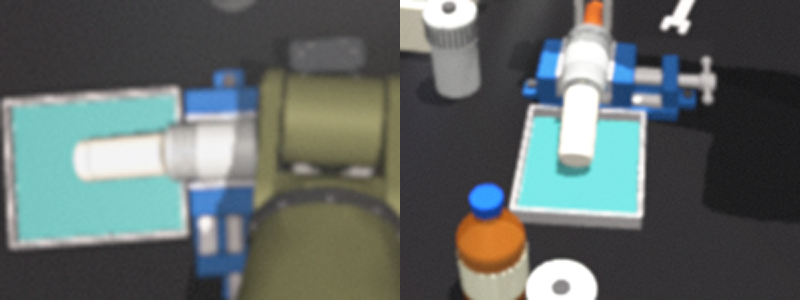

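The liner is out but leans on the mouth at about (165,155). I'll push a little further, as about 18 mm of travel remains before the handle reaches the base.

Emit:
move_arm([
  [0,0.1,0,0,0,0,0],
  [0,0.1,0,0,0,0,0],
  [0,0.06,0,0,0,0,0],
  [0,0,0,0,0,0,0],
  [0,0,0,0,0,0,0],
  [0,0,0,0,0,0,0],
])

```text
time_s: 14.55
ee_pos: [0.5592, 0.0302, 0.0374]
eef_rot: [3.142, 0.0, 1.636]
force: [1.0, -0.2, -0.8]
grip_width: 0.0253
grip_force: 55.0
```

Run:
```python
from h import *
q=ctrl.camera("top");b=cv2.resize(q["color"][150:250,150:283],(400,300),interpolation=2)
s=ctrl.camera("side");d=cv2.resize(s["color"][180:330,150:350],(400,300),interpolation=2)
ob=ctrl.get_obs();print(ob["force"],ob["moment"],ob["ee_pos"])
cv2.imwrite("pics/w6.png",np.hstack([b,d]))
```

```text
[-0.00896255 -1.26760103 -1.77383679] [-0.33075436 -0.12196848  0.01279643] [0.55917976 0.03021461 0.03743692]
```

View pics/w6.png

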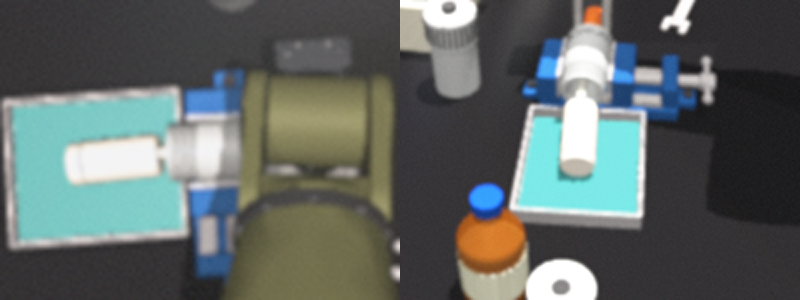

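The liner has dropped clear of the mouth, with the nose visible between them. Retracting and lifting.

Emit:
move_arm([
  [0,-0.15,0,0,0,0,0],
  [0,-0.25,0,0,0,0,0],
  [0,-0.25,0,0,0,0,0],
  [0,-0.25,0,0,0,0,0],
  [0,-0.25,0,0,0,0,0],
  [0,-0.25,0,0,0,0,0],
  [0,-0.25,0,0,0,0,0],
  [0,-0.25,0,0,0,0,0],
  [0,-0.25,0,0,0,0,0],
  [0,-0.25,0,0,0,0,0],
  [0,-0.25,0,0,0,0,0],
  [0,-0.25,0,0,0,0,0],
  [0,-0.25,0,0,0,0,0],
  [0,-0.25,0,0,0,0,0],
  [0,0,0,0,0,0,0],
])

```text
time_s: 16.15
ee_pos: [0.5703, -0.1409, 0.0374]
eef_rot: [3.141, 0.0, 1.634]
force: [-0.4, 0.9, -2.1]
grip_width: 0.0255
grip_force: 55.0
```

Emit:
move_arm([
  [0,0,0,-0.4,0,0,0],
  [0,0,0,-0.7,0,0,0],
  [0,0,0,-0.7,0,0,0],
  [0,0,0,-0.7,0,0,0],
  [0,0,0,-0.7,0,0,0],
  [0,0,0,0,0,0,0.136],
  [0,0,0,0,0,0,0.136],
  [0,0,0,0,0,0,0.136],
  [0,0,0,0,0,0,0.136],
  [0,0,0,0,0,0,0.136],
  [0,0,0,0,0,0,0.136],
  [0,0,0,0,0,0,0.136],
  [0,0,0,0,0,0,0.136],
  [0,0,0,0,0,0,0.136],
  [0,0,0,0,0,0,0],
  [0,0,0,0,0,0,0],
])

```text
time_s: 17.75
ee_pos: [0.5702, -0.1391, 0.1974]
eef_rot: [-3.141, 0.0, 0.416]
force: [0.3, -0.8, -1.4]
grip_width: 0.0257
grip_force: 55.0
```

Run:
```python
from h import *
ob=ctrl.get_obs();a=ob["eef_rot"][2];e=np.array([.4506,-.3036,.0194])-ob["ee_pos"]
print(a,e,"units",e[:2]@[np.cos(a),np.sin(a)]/.05,e[:2]@[np.sin(a),-np.cos(a)]/.05,-e[2]/.05,"rz",a-.413)
q=ctrl.camera("top");b=cv2.resize(q["color"][150:250,140:273],(400,300),interpolation=2)
s=ctrl.camera("side");d=cv2.resize(s["color"][180:330,150:350],(400,300),interpolation=2)
cv2.imwrite("pics/w7.png",np.hstack([b,d]))
```

```text
0.4161281660420495 [-0.11958225 -0.16450015 -0.17799363] units -3.5174359385575706 2.0424813003082085 3.559872561004519 rz 0.0031281660420495183
```

View pics/w7.png

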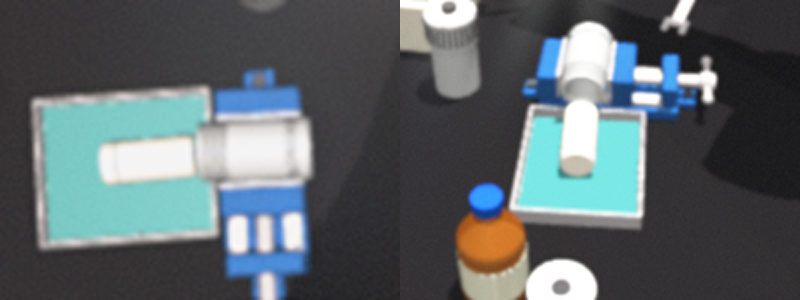

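The liner is in the tray with its rear end close to the mouth. I'll check whether it lies flat while I still hold the rod.

```bash
cat > fit.py <<'E'
from h import *
from scipy.optimize import minimize
V=[]
for n in("top","side"):
    p=ctrl.camera(n);cs=ctrl.cut_out("liner",p);g=p["color"]
    for c in cs[:3]: print(n,c["conf"],c["centre"],c["mask"].sum())
    pred=proj(p,[.54,.23,.03])[0]
    c=min(cs,key=lambda c:np.hypot(*(np.array(c["centre"])[::-1]-pred)))
    V.append((p,c["mask"].astype(np.uint8)))
th=np.linspace(0,2*np.pi,40,endpoint=False)
def sil(x):
    cx,cy,cz,yaw,pit=x;Rm=R.from_euler('zy',[yaw,-pit]).as_matrix()
    L=np.vstack([np.c_[np.full(40,s*.046),.021*np.cos(th),.021*np.sin(th)] for s in(-1,1)])
    X=L@Rm.T+[cx,cy,cz];out=[]
    for p,m in V:
        k=np.zeros((384*4,512*4),np.uint8);h=cv2.convexHull((proj(p,X)*4+2).astype(np.int32));cv2.fillConvexPoly(k,h,1);out.append(cv2.resize(k.astype(np.float32),(512,384),interpolation=cv2.INTER_AREA))
    return out
def cost(x): return sum(np.abs(s-m).sum() for s,(p,m) in zip(sil(x),V))
for name,cz,pit in(("flat",.028,0),("lean",.045,-.3)):
    best=min((minimize(cost,[.545,cy,cz,1.636,pit],method="Nelder-Mead",options=dict(initial_simplex=np.array([.545,cy,cz,1.636,pit])+np.vstack([np.zeros(5),np.diag([.01,.01,.008,.08,.12])]),maxiter=300)) for cy in(.215,.23)),key=lambda r:r.fun)
    print(name,best.x.round(4),best.fun)
E
python3 fit.py
```

```text
Traceback (most recent call last):
  File "fit.py", line 8, in <module>
    c=min(cs,key=lambda c:np.hypot(*(np.array(c["centre"])[::-1]-pred)))
ValueError: min() iterable argument is empty
```

```bash
sed -i 's/^    p=ctrl.camera(n);cs=ctrl.cut_out("liner",p);g=p\["color"\]/    for _ in range(6):\n        p=ctrl.camera(n);cs=[c for c in ctrl.cut_out("liner",p) if np.hypot(*(np.array(c["centre"])[::-1]-proj(p,[.54,.23,.03])[0]))<25]\n        if cs: break/' fit.py; python3 fit.py
```

```text
top 0.84 [199.7, 189.7] 395
side 0.89 [252.0, 242.4] 579
flat [ 0.5414  0.2275  0.0255  1.6949 -0.1532] 78.6875
lean [ 0.5413  0.2289  0.0269  1.6979 -0.1286] 77.375
```

The fit puts the liner's centre at about 26 mm high and 53 mm past the mouth, so it is lying in the tray. Placing the rod.

Emit:
move_arm([
  [0,-0.352,0.204,0,0,0,0],
  [0,-0.352,0.204,0,0,0,0],
  [0,-0.352,0.204,0,0,0,0],
  [0,-0.352,0.204,0,0,0,0],
  [0,-0.352,0.204,0,0,0,0],
  [0,-0.352,0.204,0,0,0,0],
  [0,-0.352,0.204,0,0,0,0],
  [0,-0.352,0.204,0,0,0,0],
  [0,-0.352,0.204,0,0,0,0],
  [0,-0.352,0.204,0,0,0,0.003],
  [0,0,0,0.5,0,0,0],
  [0,0,0,0.5,0,0,0],
  [0,0,0,0.5,0,0,0],
  [0,0,0,0.5,0,0,0],
  [0,0,0,0.5,0,0,0],
  [0,0,0,0.3,0,0,0],
  [0,0,0,0,0,0,0],
  [0,0,0,0,0,0,0],
])

```text
time_s: 19.95
ee_pos: [0.45, -0.3034, 0.058]
eef_rot: [3.141, -0.0, 0.409]
force: [-1.0, 0.5, 0.1]
grip_width: 0.0255
grip_force: 55.0
```

Emit:
move_arm([
  [0,0.01,0,0.25,0,0,0],
  [0,0,0,0.2,0,0,0],
  [0,0,0,0.15,0,0,0],
  [0,0,0,0.1,0,0,0],
  [0,0,0,0.05,0,0,0],
  [0,0,0,0,0,0,0],
  [0,0,0,0,0,0,0],
])

```text
time_s: 20.65
ee_pos: [0.4503, -0.3031, 0.0202]
eef_rot: [3.141, -0.0, 0.409]
force: [-0.9, -0.4, -1.1]
grip_width: 0.0255
grip_force: 55.0
```

Emit:
move_arm([
  [0.4,0,0,0,0,0,0],
  [0.6,0,0,0,0,0,0],
  [0.7,0,0,0,0,0,0],
  [0.7,0,0,0,0,0,0],
  [0.7,0,0,0,0,0,0],
  [0.7,0,0,0,0,0,0],
  [0.7,0,0,0,0,0,0],
  [0.7,0,0,0,0,0,0],
  [0.7,0,0,-0.2,0,0,0],
  [0.7,0,0,-0.4,0,0,0],
  [0.7,0,0,-0.6,0,0,0],
  [0.7,0,0,-0.6,0,0,0],
  [0.7,0,0,-0.6,0,0,0],
  [0.7,0,0,-0.6,0,0,0],
  [0.7,0,0,-0.6,0,0,0],
  [0.7,0,0,0,0,0,0],
  [0.7,0,0,0,0,0,0],
])

```text
time_s: 22.35
ee_pos: [0.4502, -0.303, 0.2006]
eef_rot: [3.141, -0.001, 0.409]
force: [0.1, -0.1, -1.6]
grip_width: 0.0659
grip_force: 0.0
```

```bash
python3 fit.py
python3 - <<'E'
from h import *
p=ctrl.camera("wrist");s=ctrl.camera("side")
cv2.imwrite("pics/w8.png",np.hstack([cv2.resize(p["color"],(400,300)),cv2.resize(s["color"][180:330,150:350],(400,300),interpolation=2)]))
print(ctrl.get_obs()["force"])
E
```

```text
top 0.97 [201.2, 192.3] 418
side 0.8 [249.1, 240.2] 579
flat [ 0.541   0.2299  0.0264  1.7032 -0.1134] 71.9375
lean [ 0.5411  0.23    0.0276  1.7159 -0.1877] 70.875
[ 0.23012502  0.97175295 -0.1175804 ]
```

View pics/w8.png

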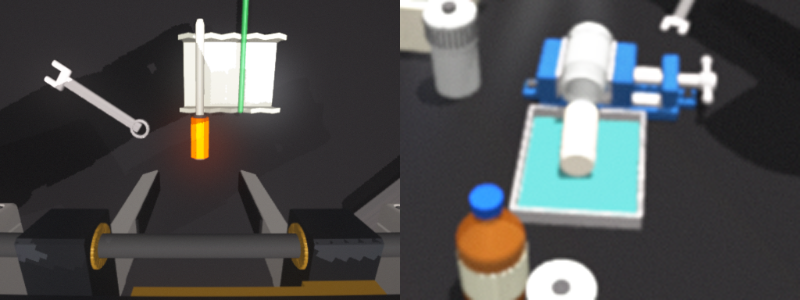

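The rod lies in its notch as it did at the start, and the liner lies in the tray at about 27 mm high. Nothing else has moved.

```bash
python3 -c "
from station import ctrl
print(ctrl.hand_in())"
```

```text
the job is handed in; nothing more can be done
None
```

I pushed the liner out onto the tray, laid the rod back in its original notch and handed the job in at about 23 s on the robot's clock; the final camera checks agreed, but hand-in returned no verdict.

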